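# Slide the cake tin home under the labelling bridge

### The arm

A 6-joint arm with a two-finger parallel gripper is mounted at the origin on the work surface. World frame = base frame: x ahead of the robot, y to its left, z up, the work surface at z = 0. Lengths are in m, angles in rad, forces in N, time in s.
With the tool pointing down it reaches from about 0.25 to 0.775 m from the base axis. Payload 4 kg.
Tool frame: the origin (TCP) lies midway between the tips of the shut fingers; the grasp point (between the pads) lies 19 mm behind it (grip_point_offset is the distance from the TCP to the grasp point, in m); z points along the fingers, y is the line along which they close (so a half turn about z gives the same grasp; the last joint's range is limited). The gripper opens to 94 mm and grips with 3 to 60 N. Pads are 16 mm wide; open, the fingers measure 119 mm over their backs; the gripper's body (75 mm by 177 mm) begins 78 mm behind the grasp point.
Start: joints at [1.074, 0.087, 1.371, -0, 1.684, -0.103], TCP at [0.211, 0.508, 0.206] pointing down, gripper open.
Joint ranges: [-3.1, 3.1], [-0.76, 2.03], [0.27, 2.55], [-1.08, 4.22], [0.17, 2.65], [-2.57, 2.57]. Speed limits (rad/s): [2.79, 2.79, 3.14, 3.14, 3.14, 3.14].

### API

Orientations are given as [roll, pitch, yaw] about the fixed x, y, z axes, in that order (R = Rz(yaw) Ry(pitch) Rx(roll)).
In Python, from bench import * gives the robot as it stands.
- The arm moves only by the tool carry_out, never from a script. Its argument "commands" is a list of rows, each a list of 6 numbers: the shift along the tool's x, y, z in m, then the turn, a rotation vector about the tool's x, y, z in rad. In form: [[tx, ty, tz, rx, ry, rz], ...]. A call has exactly 5 rows; each row is the pose to reach, as a shift and turn from the pose commanded when the call began, along the tool's axes at that moment; what a row does not reach only later rows make up. A row lasts 1/10 s, in which the tool goes at most 50 mm and 8.59 degrees, less where a joint would pass 70% of its speed; a pose out of reach is approached as far as the arm can. A call with a gripper value outside its range is refused whole. "jaw" is the opening, from 0 (shut) to 1 (fully open), set as the call begins (left out, the last holds). The fingers move at their own pace and stop on an object; the grip force is fixed at half the most. Time passes only in rows, so rows that repeat a pose let the fingers close, or fill a call up. It gives the time, the measured TCP pose, the force, the opening and the grip force at its end, in the units of the state.
- get_obs(): the state, without advancing time (a new reading comes with each control period).
- snapshot(name): name is "scene" or "top" or "wrist"; returns a dict with "img" (400x640x3 uint8, red, green, blue), "range_z" (400x640 float32, m along the optical axis (not along the pixel's ray), 0 where there is no reading), "fx", "fy", "cx", "cy" (pixels), "R" (3x3) and "t" (3): a world point X has camera coordinates R X + t. Camera axes: x right, y down, z forward; pixel columns grow to the right and rows downward; lengths in m; the calibration is good to about 2 mm. A picture is of the moment at which its call begins.
- close_job(): hands the job in; it is judged then, once.
The state is a dict: "time": time; "joint_positions": joint angles; "qvel": joint speeds; "joint_torque": joint torques, N m; "tool_pos": TCP position; "ee_rot": TCP orientation; "wrist_force": force on the tool from outside, world axes, zero at the start; "wrist_torque": the same for the moment, N m; "width": finger opening in m; "finger_force": force on a finger pad.
Only numpy, scipy, OpenCV 4.12 (cv2) and the standard library are available. Lean on these libraries where they do the work, as an engineer would, in place of code of your own. Each camera call takes 0.05 s, during which the arm holds its last target. There are 200 camera calls.

### The job

Push the rectangular lidded cake tin along the table, into the lane between the two guides of the labelling station and on under its bridge, until the tin itself presses the feeler plate at the lane's end in a little (about 8 mm), and never by more than 12 mm. Keep the tin flat on the table the whole way, leave it square between the guides, and do not disturb the other things on the table.

Things in the scene. Friction and masses are not known exactly. Their poses are not given: they have to be found in the camera images.
- tin: rectangular aluminium cake tin with a clear lid, closed and too wide to grasp: 150 mm along its x, 115 mm along its y, 62 mm tall (metal sides to 42 mm, the lid above is set in 4 mm all round); 0.4 to 0.8 kg. Origin at the centre of its underside. It goes into the lane with its y axis along the lane, and starts within about 0.6 rad of that. It slides on the bare table
- station: labelling station, fixed to the table; where it stands varies. Origin on the table under the middle of the bridge's front edge; y points along the lane, inwards, x across the lane. The lane has no floor: the tin stays on the table. With the tin home its near face is 10 to 45 mm inside the bridge edge: a gripper pointing straight down cannot follow; fingers tilted 45 degrees forward, low, can
- bridge (a point): middle of the lower front edge of the white bridge, 135 mm above the table, axes as the station's. The bridge is 280 mm across, reaches 200 mm inwards and is 60 mm thick (a label reel stands on it). Its four posts, 22 mm square, are at station x = +-125 mm, y = 40 and 185 mm
- lane_mouth (a point): point on the table at the middle of the lane's mouth, at station y = -100 mm, axes as the station's. The two white plastic guides are 30 mm tall, 8 mm thick; inner faces at x = +-80 mm (5 mm free on each side of the tin) from station y = -50 mm inwards, flaring out from there to x = +-110 mm at the mouth
- plate (a joint): feeler plate across the lane's end under the bridge, 110 mm wide, 6 to 50 mm high. Its unpressed face is somewhere at station y = 125 to 145 mm, set anew each time: feel for it. Value: travel inwards in m, 0 at the start, 0.020 at its hard end. No spring: some 6 N of friction, on top of the tin's own 2 to 8 N, and it stays where left. Its rod with black knob shows behind the bridge
- label_roll: roll of blank paper labels standing on its flat end, 100 mm across, 50 mm tall; origin under its centre. A bystander
- round_tin_a: round steel cake tin, 110 mm across, 45 mm tall; origin under its centre. A bystander
- round_tin_b: round steel cake tin, 160 mm across, 45 mm tall; origin under its centre. A bystander
- pot_a: small lidded dessert pot, 72 mm across, 60 mm tall; origin under its centre. A bystander
- pot_b: small lidded dessert pot like pot_a; origin under its centre. A bystander
- bowl: steel bowl, 150 mm across, 65 mm tall; origin under its centre. A bystander
- spatula: spatula lying flat; origin under its middle, x runs from the handle to the blade. A bystander
Things that resemble listed ones, but are neither listed nor needed, are in the scene too. What is shaped like the tin but orange is not meant.

How it is judged:
By the outcome, as a careful person would: the job done as asked, in the order asked, and still so for the second after the job is handed in, with the robot touching nothing.
It also fails if it takes over 72 s, if anything falls off the work surface, if the arm or the gripper's body presses on something with over 40 N, if the wrist force passes 120 N, or if a joint passes its speed limit or range.

## Working session

There is one attempt and no reset: what is moved stays moved. The work goes in short steps, Python scripts to look and compute and a tool call to move; the robot and the scene stay as the last step left them, time stands still between calls to the robot, and variables do not carry over. Pictures are saved under pics/ and viewed, at most 10 in all, crops included, and the job is handed in when it is done.

Besides the shell and the picture viewer there is one more tool, called after "Request:" in YAML: its name, and indented under it one key for each argument. carry_out: Moves the arm, as the interface text tells. Its arguments: {"type":"object","properties":{"commands":{"type":"array","items":{"type":"array","items":{"type":"number"}}},"jaw":{"type":"number"}},"required":["commands"]}

```bash
mkdir -p pics; cat > h.py <<'E'
from bench import *
import numpy as np, cv2, pickle
def snap(n,save=None):
    s=snapshot(n)
    if save: cv2.imwrite('pics/'+save,s['img'][:,:,::-1]); pickle.dump(s,open('pics/'+save+'.pkl','wb'))
    return s
def cloud(s):
    v,u=np.mgrid[0:400,0:640]; z=s['range_z']
    P=np.stack([(u-s['cx'])/s['fx']*z,(v-s['cy'])/s['fy']*z,z],-1)
    W=(P-s['t'])@s['R']; W[z==0]=np.nan
    return W
E
python3 - <<'E'
from h import *
a=snap('top','top.png');b=snap('scene','scene.png')
for s in(a,b): print(-s['R'].T@s['t'],s['fx'])
o=get_obs();print(o)
E
```

```text
[0.38381416 0.02117293 1.34151045] 367.6010539117871
[ 1.40994966 -0.23113334  0.79466761] 386.8684918168102
{'time': 0.1, 'joint_positions': array([ 1.07390516e+00,  8.78892819e-02,  1.37209982e+00, -1.99985960e-05,
        1.68361075e+00, -1.03087346e-01]), 'qvel': array([ 0.00039179, -0.00038219, -0.00240187, -0.00010418, -0.00069058,
       -0.00035441]), 'joint_torque': array([ 1.25537477e-03, -3.41254771e+01, -3.03300405e+01,  7.18740234e-02,
        3.05135746e-02, -9.49340847e-05]), 'tool_pos': array([0.2108018 , 0.50745725, 0.20441843]), 'ee_rot': array([-3.13959406e+00, -1.86780471e-04,  2.74778642e+00]), 'wrist_force': array([0.23155164, 0.50472129, 0.38707749]), 'wrist_torque': array([ 0.03267379, -0.02627169, -0.02386017]), 'finger_force': 0.0, 'width': 0.09417583500632978}
```

View pics/top.png

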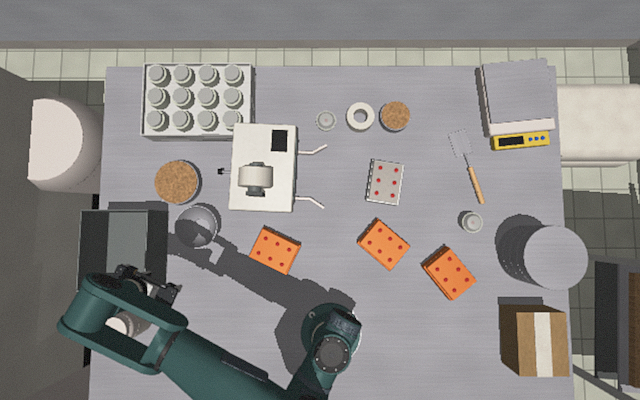

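View pics/scene.png

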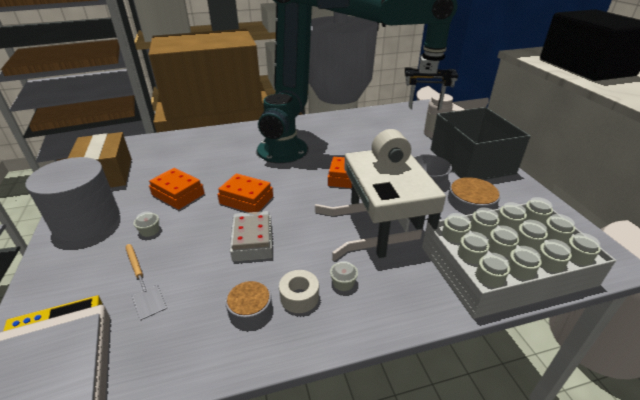

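The top view shows three orange boxes at (275,250), (383,243) and (448,272). The grey metal one at (384,182) is aluminium with a clear lid, so it fits the tin. The station's bridge is at (263,167), with its mouth opening right at about (325,175). Pots are at (326,120) and (471,222), and the spatula is at (468,165).

```bash
python3 - <<'E'
from h import *
a=pickle.load(open('pics/top.png.pkl','rb'));b=pickle.load(open('pics/scene.png.pkl','rb'))
W=cloud(a); V=cloud(b)
def rect(W,m,name):
    P=W[m&np.isfinite(W[...,2])]
    r=cv2.minAreaRect((P[:,:2]*1000).astype(np.float32)); print(name,len(P),np.round(r[0],1),np.round(r[1],1),round(r[2],2),'z',np.round(np.percentile(P[:,2],[5,50,95]),4))
def box(shape,x0,x1,y0,y1):
    m=np.zeros(shape,bool);m[y0:y1,x0:x1]=1;return m
sh=(400,640)
m=box(sh,355,415,150,215)
rect(W,m&(W[...,2]>.025),'tin any'); rect(W,m&(W[...,2]>.052),'tin lid')
# bridge top plane
m=box(sh,220,305,115,220); rect(W,m&(W[...,2]>.18)&(W[...,2]<.21),'bridge top')
# guides
m=box(sh,296,335,135,215);g=m&(W[...,2]>.015)&(W[...,2]<.06)
P=W[g];print('guide pts',np.round(P[::max(1,len(P)//25)],3).tolist())
# scene view
Z=V[...,2]
m=box(sh,225,278,205,265);rect(V,m&(Z>.025),'S tin any');rect(V,m&(Z>.054),'S tin lid')
m=box(sh,340,445,140,225);rect(V,m&(Z>.185)&(Z<.2),'S bridge top')
# bystanders near
for n,bx in dict(pot=(312,340,108,133),roll=(344,377,100,133),rt=(378,412,98,133),pot2=(458,484,208,236),spat=(445,487,125,207),orange2=(355,412,216,272)).items():
    m=box(sh,*bx);rect(W,m&(W[...,2]>(.02 if n!='spat' else .004)),n)
im=cv2.resize(a['img'][100:280,210:490,::-1],None,fx=2.8,fy=2.8,interpolation=cv2.INTER_CUBIC);cv2.imwrite('pics/crop.png',im)
E
```

```text
tin any 1374 [ 529.9 -195.7] [116.4 150.4] 81.07 z [0.0404 0.0611 0.0657]
tin lid 1232 [ 529.7 -195.5] [107.6 142. ] 80.93 z [0.0571 0.0614 0.0659]
bridge top 4626 [562.1 216.7] [203.3 280.6] 87.53 z [0.1899 0.1942 0.1986]
guide pts [[0.67, 0.016, 0.028], [0.662, 0.02, 0.032], [0.659, 0.023, 0.03], [0.655, 0.03, 0.03], [0.652, 0.038, 0.028], [0.649, 0.045, 0.026], [0.645, 0.114, 0.029], [0.645, 0.059, 0.029], [0.641, 0.121, 0.03], [0.64, 0.099, 0.032], [0.641, 0.077, 0.03], [0.64, 0.056, 0.033], [0.637, 0.106, 0.032], [0.637, 0.085, 0.032], [0.638, 0.063, 0.025], [0.636, 0.078, 0.016], [0.474, 0.113, 0.027], [0.474, 0.091, 0.033], [0.474, 0.07, 0.03], [0.47, 0.102, 0.028], [0.471, 0.08, 0.028], [0.468, 0.081, 0.019], [0.467, 0.059, 0.033], [0.46, 0.059, 0.029], [0.456, 0.048, 0.028], [0.452, 0.037, 0.033], [0.445, 0.037, 0.029], [0.442, 0.027, 0.027]]
S tin any 1713 [ 495.6 -184.7] [113.3 235.4] 78.86 z [0.0308 0.0635 0.0666]
S tin lid 1261 [ 533.5 -194.1] [106.9 150. ] 80.92 z [0.0596 0.0643 0.0669]
S bridge top 3104 [565.9 218.6] [200.8 283.5] 87.3 z [0.1899 0.1973 0.1992]
pot 303 [753.4  16.1] [70.1 69.7] 50.47 z [0.0396 0.0534 0.0612]
roll 512 [ 767.6 -107.8] [97.1 97.5] 88.44 z [0.029  0.0486 0.0534]
rt 767 [ 771.5 -233.5] [106.8 108.9] 89.93 z [0.0341 0.0457 0.0504]
pot2 338 [ 387.5 -497.7] [71.3 66.6] 89.76 z [0.0397 0.0541 0.0615]
spat 570 [ 597.  -498.9] [150.  302.1] 88.14 z [0.0041 0.0085 0.0223]
orange2 1430 [ 309.5 -187.7] [151.4 115.2] 49.58 z [0.0401 0.0611 0.0661]
```

View pics/crop.png

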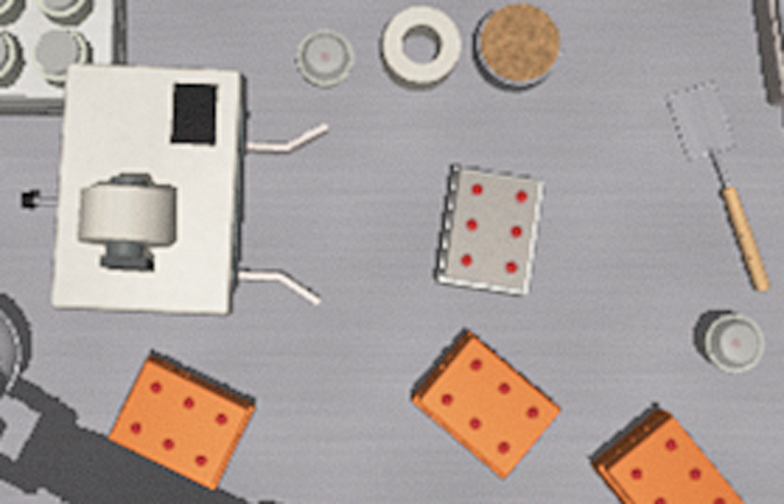

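The enlarged crop confirms it. The silver tin with the clear lid is at crop (490,230), and the orange ones are lookalikes. The two views agree on tin and station to about 4 mm, and the sizes and heights match the text. Next I raise the arm and start turning.

Request:
carry_out:
  commands:
    - [0, 0, -0.03, 0, 0, 0.13]
    - [0, 0, -0.06, 0, 0, 0.26]
    - [0, 0, -0.09, 0, 0, 0.39]
    - [0, 0, -0.12, 0, 0, 0.52]
    - [0, 0, -0.15, 0, 0, 0.65]
  jaw: 1

```text
time: 0.6
tool_pos: [0.2109, 0.5076, 0.3561]
ee_rot: [-3.141, 0.001, 2.092]
wrist_force: [-0.8, 0.9, -0.1]
width: 0.0939
finger_force: 0.0
```

```bash
cat >> h.py <<'E'
from scipy.spatial.transform import Rotation as Ro
A=np.radians(87.4); U=np.array([np.cos(A),np.sin(A),0]); X=np.array([np.sin(A),-np.cos(A),0]); O=np.array([.559,.1176,0])
def rt(head,tilt):
    h=np.radians(head); u=np.array([np.cos(h),np.sin(h),0]); y=np.array([np.sin(h),-np.cos(h),0])
    t=np.radians(tilt); z=np.array([0,0,-1])*np.cos(t)+u*np.sin(t)
    return Ro.from_matrix(np.stack([np.cross(y,z),y,z],1))
def st(p): d=np.array(p)-O; return d@X,d@U,d[2]
def now():
    o=get_obs(); return np.array(o['tool_pos']),Ro.from_euler('xyz',o['ee_rot']),o
def rel(p,head,tilt,frm=None):
    P,R,o=now()
    if frm is not None: P,R=frm
    print(np.round(R.inv().apply(np.array(p)-P),4),np.round((R.inv()*rt(head,tilt)).as_rotvec(),3))
E
python3 - <<'E'
from h import *
P,R,o=now();print(P,o['joint_positions'],st(P))
rel([.42,.29,.36],87.4,0)
a=(np.array([.42,.29,.36]),rt(87.4,0))
rel([.49,-.2,.36],87.4,0,a)
b=(np.array([.49,-.2,.36]),rt(87.4,0))
rel([.515,-.295,.2],81,35,b)
E
```

```text
[0.2109049  0.50764558 0.35609793] [ 1.07390600e+00  1.09001254e-01  1.04993606e+00 -2.57683090e-05
  1.98370882e+00  5.52243095e-01] (np.float64(-0.36543039670645694), np.float64(0.3738534221267322), np.float64(0.35609792793268585))
[-0.2929  0.0728 -0.0038] [-0.001  0.001  0.567]
[-0.4863  0.0922  0.    ] [0. 0. 0.]
[-0.0938  0.0293  0.16  ] [-0.034  0.61   0.108]
```

Request:
carry_out:
  commands:
    - [-0.045, 0.011, 0, 0, 0, 0.11]
    - [-0.09, 0.022, 0, 0, 0, 0.22]
    - [-0.135, 0.033, 0, 0, 0, 0.33]
    - [-0.18, 0.044, 0, 0, 0, 0.44]
    - [-0.22, 0.055, 0, 0, 0, 0.565]

```text
time: 1.1
tool_pos: [0.3702, 0.3437, 0.3551]
ee_rot: [-3.141, 0.001, 1.528]
wrist_force: [-0.5, 0.1, 0.5]
width: 0.0944
finger_force: 0.0
```

Request:
carry_out:
  commands:
    - [-0.045, 0.01, 0, 0, 0, 0]
    - [-0.09, 0.02, 0, 0, 0, 0]
    - [-0.135, 0.03, 0, 0, 0, 0]
    - [-0.18, 0.04, 0, 0, 0, 0]
    - [-0.225, 0.05, 0, 0, 0, 0]

```text
time: 1.6
tool_pos: [0.4104, 0.1169, 0.3551]
ee_rot: [-3.141, 0.0, 1.533]
wrist_force: [0.8, 0.4, 0.2]
width: 0.0939
finger_force: 0.0
```

Request:
carry_out:
  commands:
    - [-0.045, 0.01, 0, 0, 0, 0]
    - [-0.09, 0.02, 0, 0, 0, 0]
    - [-0.135, 0.03, 0, 0, 0, 0]
    - [-0.18, 0.04, 0, 0, 0, 0]
    - [-0.225, 0.05, 0, 0, 0, 0]

```text
time: 2.1
tool_pos: [0.4518, -0.1099, 0.3551]
ee_rot: [-3.141, -0.0, 1.533]
wrist_force: [0.3, -0.1, -1.2]
width: 0.0939
finger_force: 0.0
```

```bash
python3 - <<'E'
from h import *
P,R,o=now();print(P,o['joint_positions'],st(P))
rel([.515,-.295,.2],81,35)
b=(np.array([.515,-.295,.2]),rt(81,35))
rel([.515,-.295,.06],81,45,b)
E
```

```text
[ 0.45182954 -0.10994592  0.35509653] [-3.60925097e-01 -8.26927190e-02  1.24590581e+00  3.00941207e-04
  1.97878552e+00 -3.22532626e-01] (np.float64(-0.096737977100126), np.float64(-0.23217325420298324), np.float64(0.3550965307046172))
[-0.1826  0.0703  0.155 ] [-0.037  0.61   0.115]
[-0.0803  0.      0.1147] [ 0.     0.175 -0.   ]
```

Request:
carry_out:
  commands:
    - [-0.037, 0.014, 0.02, -0.007, 0.12, 0.023]
    - [-0.074, 0.028, 0.05, -0.015, 0.24, 0.046]
    - [-0.11, 0.042, 0.085, -0.022, 0.36, 0.07]
    - [-0.146, 0.056, 0.12, -0.03, 0.48, 0.092]
    - [-0.183, 0.07, 0.155, -0.037, 0.61, 0.115]

```text
time: 2.6
tool_pos: [0.5136, -0.2903, 0.2047]
ee_rot: [3.138, -0.615, 1.414]
wrist_force: [0.6, -0.4, 0.5]
width: 0.094
finger_force: 0.0
```

Request:
carry_out:
  commands:
    - [-0.016, 0, 0.023, 0, 0.035, 0]
    - [-0.032, 0, 0.046, 0, 0.07, 0]
    - [-0.048, 0, 0.069, 0, 0.105, 0]
    - [-0.064, 0, 0.092, 0, 0.14, 0]
    - [-0.08, 0, 0.115, 0, 0.175, 0]

```text
time: 3.1
tool_pos: [0.5132, -0.2881, 0.0632]
ee_rot: [-3.141, -0.788, 1.413]
wrist_force: [0.9, -0.2, 0.4]
width: 0.0941
finger_force: 0.0
```

```bash
python3 - <<'E'
from h import *
P,R,o=now();print(P,o['joint_positions'],st(P), R.as_matrix()[:,2])
rel([.515,-.295,.02],81,45)
s=snap('wrist','w1.png'); s=snap('scene','s2.png')
W=cloud(pickle.load(open('pics/w1.png.pkl','rb')));m=(W[...,2]>.055)&(W[...,2]<.07);Q=W[m];print(m.sum(),Q.min(0) if m.sum() else 0,Q.max(0) if m.sum() else 0)
E
```

```text
[ 0.5132428  -0.28807738  0.06316492] [-0.92342906  0.58931047  1.21876746  0.56748125  1.88804712 -0.74168243] (np.float64(-0.027307352949866092), np.float64(-0.40733544884277845), np.float64(0.0631649158490157)) [ 0.110919    0.70007812 -0.7053989 ]
[-0.0352  0.0028  0.0258] [ 0.    -0.002 -0.   ]
31960 [ 0.26514729 -0.31299822  0.05500042] [0.77906266 0.02883403 0.0699733 ]
```

View pics/s2.png

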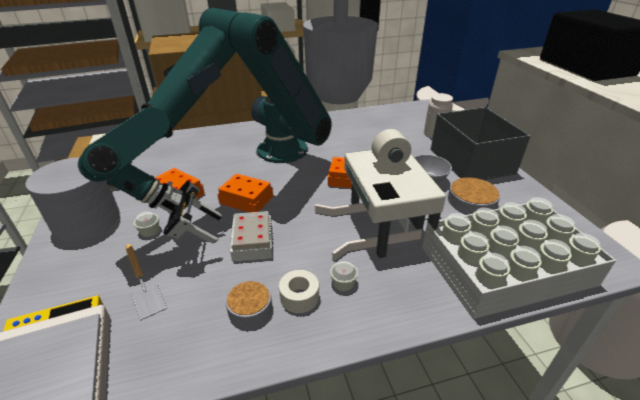

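The gripper is behind the tin at about px (190,215), fingers open across its near face and clear of pot and spatula. Now I lower it.

Request:
carry_out:
  commands:
    - [-0.007, 0.001, 0.005, 0, 0, 0]
    - [-0.014, 0.002, 0.01, 0, 0, 0]
    - [-0.021, 0.003, 0.015, 0, 0, 0]
    - [-0.028, 0.003, 0.02, 0, 0, 0]
    - [-0.034, 0.003, 0.026, 0, 0, 0]

```text
time: 3.7
tool_pos: [0.5159, -0.2945, 0.0226]
ee_rot: [3.139, -0.785, 1.416]
wrist_force: [-0.5, -0.2, 0.2]
width: 0.094
finger_force: 0.0
```

Request:
carry_out:
  commands:
    - [0.004, 0, 0.004, 0, 0, 0]
    - [0.008, 0, 0.008, 0, 0, 0]
    - [0.012, 0, 0.012, 0, 0, 0]
    - [0.016, 0, 0.016, 0, 0, 0]
    - [0.02, 0, 0.02, 0, 0, 0]

```text
time: 4.2
tool_pos: [0.5203, -0.2657, 0.0231]
ee_rot: [3.14, -0.785, 1.415]
wrist_force: [0.0, -0.4, -0.4]
width: 0.0944
finger_force: 0.0
```

Request:
carry_out:
  commands:
    - [0.004, 0, 0.004, 0, 0, 0]
    - [0.008, 0, 0.008, 0, 0, 0]
    - [0.013, 0, 0.013, 0, 0, 0]
    - [0.019, 0, 0.019, 0, 0, 0]
    - [0.025, 0, 0.025, 0, 0, 0]

```text
time: 4.7
tool_pos: [0.5259, -0.2318, 0.0228]
ee_rot: [3.139, -0.784, 1.414]
wrist_force: [-0.8, -3.4, 1.0]
width: 0.0942
finger_force: 2.3
```

Request:
carry_out:
  commands:
    - [0.006, 0, 0.006, 0, 0, 0]
    - [0.012, 0, 0.012, 0, 0, 0]
    - [0.018, 0, 0.018, 0, 0, 0]
    - [0.024, 0, 0.024, 0, 0, 0]
    - [0.03, 0, 0.03, 0, 0, 0]

```text
time: 5.2
tool_pos: [0.5323, -0.1887, 0.0227]
ee_rot: [3.14, -0.786, 1.415]
wrist_force: [-1.6, -4.1, 0.8]
width: 0.0939
finger_force: 2.5
```

```bash
cat >> h.py <<'E'
def tin(name=None):
    for n in ('top','scene'):
        s=snap(n,name and n+name); W=cloud(s)
        hsv=cv2.cvtColor(s['img'],cv2.COLOR_RGB2HSV)
        P0=now()[0]+U*.067
        m=(W[...,2]>.056)&(W[...,2]<.069)&(np.linalg.norm(W[...,:2]-P0[:2],axis=-1)<.11)
        k,l,stt,c=cv2.connectedComponentsWithStats(m.astype(np.uint8)); i=1+np.argmax(stt[1:,4]); Q=W[l==i]
        r=cv2.minAreaRect((Q[:,:2]*1000).astype(np.float32))
        print(n,len(Q),np.round(r[1],1),round(r[2],1),'station mm',np.round(np.array(st([r[0][0]/1000,r[0][1]/1000,0]))*1000,1))
E
python3 - <<'E'
from h import *
P,R,o=now();print(P,np.array(st(P))*1000);tin('a.png')
E
```

```text
[ 0.53234832 -0.1887421   0.02271212] [ -12.72764708 -307.23574408   22.71211871]
top 1184 [106.9 142.3] 81.1 station mm [  -7.3 -244.     0. ]
scene 1211 [105.7 145.9] 81.2 station mm [  -4.2 -239.6    0. ]
```

Request:
carry_out:
  commands:
    - [0.006, 0, 0.006, 0, 0, 0]
    - [0.012, 0, 0.012, 0, 0, 0]
    - [0.018, 0, 0.018, 0, 0, 0]
    - [0.024, 0, 0.024, 0, 0, 0]
    - [0.03, 0, 0.03, 0, 0, 0]

```text
time: 5.8
tool_pos: [0.5389, -0.1468, 0.0225]
ee_rot: [3.141, -0.786, 1.414]
wrist_force: [-0.6, -4.2, 0.1]
width: 0.0937
finger_force: 2.1
```

Request:
carry_out:
  commands:
    - [0.006, 0, 0.006, 0, 0, 0]
    - [0.012, 0, 0.012, 0, 0, 0]
    - [0.017, 0, 0.017, 0, 0, 0]
    - [0.022, 0, 0.022, 0, 0, 0]
    - [0.026, 0, 0.026, 0, 0, 0]

```text
time: 6.3
tool_pos: [0.5446, -0.1105, 0.0226]
ee_rot: [3.141, -0.786, 1.415]
wrist_force: [-1.2, -3.8, -0.3]
width: 0.0941
finger_force: 2.0
```

```bash
python3 - <<'E'
from h import *
P,R,o=now();print(P,np.array(st(P))*1000);tin()
for f,xs,h in((10,-3,83),(25,-1.5,85),(45,0,87.4)):
    x,y,z=st(P); p=O+X*xs/1000+U*(y+f/1000)+[0,0,.022]; rel(p,h,45)
E
```

```text
[ 0.54456525 -0.11046659  0.02260695] [  -4.07411283 -228.48661127   22.60695399]
top 1186 [106.4 142. ] 81.1 station mm [   1.4 -165.1    0. ]
scene 1191 [106.8 146.3] 80.8 station mm [   4.9 -162.5    0. ]
[0.0061 0.0001 0.0073] [ 0.024 -0.002 -0.024]
[ 0.0167 -0.0001  0.0179] [ 0.049 -0.002 -0.048]
[ 0.0309 -0.0008  0.0321] [ 0.078 -0.002 -0.078]
```

Request:
carry_out:
  commands:
    - [0.006, 0, 0.006, 0.016, 0, -0.016]
    - [0.012, 0, 0.013, 0.031, 0, -0.031]
    - [0.018, 0, 0.019, 0.047, 0, -0.047]
    - [0.025, 0, 0.026, 0.062, 0, -0.062]
    - [0.031, -0.001, 0.032, 0.078, 0, -0.078]

```text
time: 6.9
tool_pos: [0.5513, -0.0667, 0.0223]
ee_rot: [3.139, -0.785, 1.528]
wrist_force: [0.5, -5.8, 1.5]
width: 0.0939
finger_force: 2.4
```

```bash
python3 - <<'E'
from h import *
P,R,o=now();print(P,np.array(st(P))*1000);tin('b.png')
x,y,z=st(P); rel(O+U*(y+.05)+[0,0,.022],87.4,45)
E
```

```text
[ 0.55130012 -0.06665349  0.02234548] [   0.66633291 -184.41310585   22.34547862]
top 1178 [106.6 141.8] 87.2 station mm [  -0.3 -120.6    0. ]
scene 1165 [107.5 147.7] 87.2 station mm [   2.2 -117.1    0. ]
[ 0.0341 -0.0002  0.0348] [-0.    -0.002  0.002]
```

View pics/topb.png

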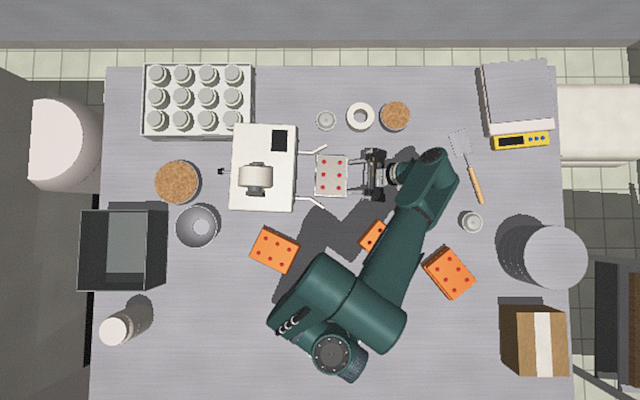

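The tin is square at the mouth, at px (331,175), between the guides at about y=150 and y=200. I keep going straight.

Request:
carry_out:
  commands:
    - [0.007, 0, 0.007, 0, 0, 0]
    - [0.014, 0, 0.014, 0, 0, 0]
    - [0.021, -0.001, 0.021, 0, 0, 0]
    - [0.028, -0.001, 0.028, 0, 0, 0]
    - [0.035, -0.001, 0.035, 0, 0, 0]

```text
time: 7.5
tool_pos: [0.5516, -0.0168, 0.0219]
ee_rot: [3.141, -0.786, 1.525]
wrist_force: [0.4, -5.1, -0.5]
width: 0.0942
finger_force: 2.3
```

Request:
carry_out:
  commands:
    - [0.006, 0, 0.006, 0, 0, 0]
    - [0.012, 0, 0.012, 0, 0, 0]
    - [0.018, 0, 0.018, 0, 0, 0]
    - [0.024, 0, 0.024, 0, 0, 0]
    - [0.03, 0, 0.03, 0, 0, 0]

```text
time: 8.0
tool_pos: [0.5538, 0.0256, 0.022]
ee_rot: [3.141, -0.786, 1.525]
wrist_force: [-0.7, -4.1, -0.4]
width: 0.0938
finger_force: 2.1
```

```bash
python3 - <<'E'
from h import *
P,R,o=now();print(P,np.array(st(P))*1000,o['wrist_force']@X,o['wrist_force']@U);tin('c.png')
rel(O+X*-.001+U*-.05+[0,0,.022],87.4,45)
s=pickle.load(open('pics/topc.png.pkl','rb'));W=cloud(s)
D=(W-O);sx=D@X*1000;sy=D@U*1000
for lo,hi in((-45,-25),(-25,-5)):
  for sg in(1,-1):
    m=(sy>lo)&(sy<hi)&(W[...,2]>.026)&(W[...,2]<.036)&(sg*sx>78)&(sg*sx<100);print(lo,sg,m.sum(),np.round(np.percentile(sx[m],[3,50,97]),1))
E
```

```text
[0.55381304 0.02556164 0.02198872] [ -1.0064825  -92.17890527  21.98872007] -0.4850262916004052 -4.092718085494921
top 959 [ 87.1 141.8] 87.5 station mm [ -1.7 -38.4   0. ]
scene 1126 [107.9 148.8] 86.7 station mm [  1.2 -25.1   0. ]
[0.0288 0.0004 0.0293] [ 0.    -0.002  0.   ]
-45 1 10 [79.3 82.7 83.8]
-45 -1 11 [-87.6 -83.9 -83.2]
-25 1 8 [78.9 82.1 86.2]
-25 -1 11 [-88.5 -84.9 -83.9]
```

Request:
carry_out:
  commands:
    - [0.006, 0, 0.006, 0, 0, 0]
    - [0.012, 0, 0.012, 0, 0, 0]
    - [0.018, 0, 0.018, 0, 0, 0]
    - [0.024, 0, 0.024, 0, 0, 0]
    - [0.03, 0, 0.03, 0, 0, 0]

```text
time: 8.6
tool_pos: [0.5558, 0.0679, 0.022]
ee_rot: [3.141, -0.786, 1.525]
wrist_force: [0.7, -4.9, -0.4]
width: 0.0941
finger_force: 2.1
```

Request:
carry_out:
  commands:
    - [0.005, 0, 0.005, 0, 0, 0]
    - [0.01, 0, 0.01, 0, 0, 0]
    - [0.015, 0, 0.015, 0, 0, 0]
    - [0.019, 0, 0.019, 0, 0, 0]
    - [0.022, 0, 0.022, 0, 0, 0]

```text
time: 9.1
tool_pos: [0.5571, 0.0989, 0.022]
ee_rot: [3.141, -0.786, 1.525]
wrist_force: [0.4, -3.8, -1.0]
width: 0.094
finger_force: 2.0
```

```bash
python3 - <<'E'
from h import *
P,R,o=now();print(P,np.array(st(P))*1000,o['wrist_force']@X,o['wrist_force']@U,o['joint_positions']);
rel(O+X*-.001+U*0+[0,0,.022],87.4,45)
s=snap('top','d.png');sc=snap('scene','sd.png')
cv2.imwrite('pics/cd.png',np.hstack([cv2.resize(s['img'][100:240,200:400,::-1],(400,280)),cv2.resize(sc['img'][120:260,280:480,::-1],(400,280))]))
E
```

```text
[0.55714735 0.09885771 0.02201011] [ -1.00053871 -18.80704047  22.01011099] 0.5484367530022246 -3.752063020509746 [-0.36672739  0.34962037  1.66264614  0.74090532  1.46975941 -0.53105488]
[ 0.0133 -0.      0.0133] [ 0.001 -0.    -0.   ]
```

View pics/cd.png

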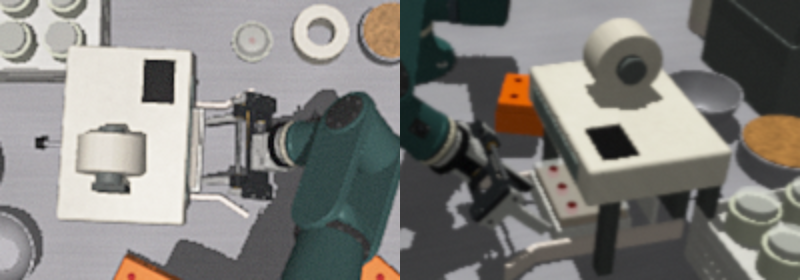

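The tin is square in the lane and entering under the bridge, the knob hasn't moved, and nothing is touching. Next I approach in finer steps and watch the force, which is about 4 N sliding.

Request:
carry_out:
  commands:
    - [0.003, 0, 0.003, 0, 0, 0]
    - [0.006, 0, 0.006, 0, 0, 0]
    - [0.0085, 0, 0.0085, 0, 0, 0]
    - [0.0105, 0, 0.0105, 0, 0, 0]
    - [0.012, 0, 0.012, 0, 0, 0]

```text
time: 9.7
tool_pos: [0.5581, 0.1155, 0.022]
ee_rot: [3.141, -0.786, 1.525]
wrist_force: [0.8, -4.1, 0.6]
width: 0.0942
finger_force: 1.9
```

Request:
carry_out:
  commands:
    - [0.0005, 0, 0.0005, 0, 0, 0]
    - [0.001, 0, 0.001, 0, 0, 0]
    - [0.0015, 0, 0.0015, 0, 0, 0]
    - [0.002, 0, 0.002, 0, 0, 0]
    - [0.0025, 0, 0.0025, 0, 0, 0]

```text
time: 10.2
tool_pos: [0.5583, 0.1187, 0.0221]
ee_rot: [3.141, -0.786, 1.525]
wrist_force: [0.3, -3.4, -1.4]
width: 0.0945
finger_force: 1.9
```

Request:
carry_out:
  commands:
    - [0.0005, 0, 0.0005, 0, 0, 0]
    - [0.001, 0, 0.001, 0, 0, 0]
    - [0.0015, 0, 0.0015, 0, 0, 0]
    - [0.002, 0, 0.002, 0, 0, 0]
    - [0.0025, 0, 0.0025, 0, 0, 0]

```text
time: 10.7
tool_pos: [0.5584, 0.1224, 0.0221]
ee_rot: [3.141, -0.786, 1.525]
wrist_force: [-0.6, -3.6, -0.4]
width: 0.0944
finger_force: 1.9
```

Request:
carry_out:
  commands:
    - [0.0004, 0, 0.0004, 0, 0, 0]
    - [0.0008, 0, 0.0008, 0, 0, 0]
    - [0.0012, 0, 0.0012, 0, 0, 0]
    - [0.0016, 0, 0.0016, 0, 0, 0]
    - [0.002, 0, 0.002, 0, 0, 0]

```text
time: 11.2
tool_pos: [0.5585, 0.1252, 0.0221]
ee_rot: [3.141, -0.786, 1.525]
wrist_force: [0.5, -3.6, 0.1]
width: 0.0939
finger_force: 1.8
```

Request:
carry_out:
  commands:
    - [0.0004, 0, 0.0004, 0, 0, 0]
    - [0.0008, 0, 0.0008, 0, 0, 0]
    - [0.0012, 0, 0.0012, 0, 0, 0]
    - [0.0016, 0, 0.0016, 0, 0, 0]
    - [0.002, 0, 0.002, 0, 0, 0]

```text
time: 11.7
tool_pos: [0.5587, 0.128, 0.0221]
ee_rot: [3.141, -0.786, 1.525]
wrist_force: [-0.9, -4.4, -1.4]
width: 0.0945
finger_force: 1.8
```

Request:
carry_out:
  commands:
    - [0.0004, 0, 0.0004, 0, 0, 0]
    - [0.0008, 0, 0.0008, 0, 0, 0]
    - [0.0012, 0, 0.0012, 0, 0, 0]
    - [0.0016, 0, 0.0016, 0, 0, 0]
    - [0.002, 0, 0.002, 0, 0, 0]

```text
time: 12.2
tool_pos: [0.5588, 0.1308, 0.0221]
ee_rot: [3.141, -0.786, 1.525]
wrist_force: [0.1, -3.7, -0.8]
width: 0.094
finger_force: 1.8
```

Request:
carry_out:
  commands:
    - [0.0004, 0, 0.0004, 0, 0, 0]
    - [0.0008, 0, 0.0008, 0, 0, 0]
    - [0.0012, 0, 0.0012, 0, 0, 0]
    - [0.0016, 0, 0.0016, 0, 0, 0]
    - [0.002, 0, 0.002, 0, 0, 0]

```text
time: 12.7
tool_pos: [0.5589, 0.1337, 0.0221]
ee_rot: [3.141, -0.786, 1.525]
wrist_force: [-0.6, -4.1, -1.2]
width: 0.0941
finger_force: 1.8
```

Request:
carry_out:
  commands:
    - [0.0004, 0, 0.0004, 0, 0, 0]
    - [0.0008, 0, 0.0008, 0, 0, 0]
    - [0.0012, 0, 0.0012, 0, 0, 0]
    - [0.0016, 0, 0.0016, 0, 0, 0]
    - [0.002, 0, 0.002, 0, 0, 0]

```text
time: 13.2
tool_pos: [0.5591, 0.1365, 0.0221]
ee_rot: [3.141, -0.786, 1.525]
wrist_force: [-0.3, -3.5, -0.6]
width: 0.0938
finger_force: 1.8
```

Request:
carry_out:
  commands:
    - [0.0004, 0, 0.0004, 0, 0, 0]
    - [0.0008, 0, 0.0008, 0, 0, 0]
    - [0.0012, 0, 0.0012, 0, 0, 0]
    - [0.0016, 0, 0.0016, 0, 0, 0]
    - [0.002, 0, 0.002, 0, 0, 0]

```text
time: 13.7
tool_pos: [0.5592, 0.1393, 0.0221]
ee_rot: [3.14, -0.786, 1.525]
wrist_force: [0.8, -4.3, -0.8]
width: 0.094
finger_force: 1.8
```

Request:
carry_out:
  commands:
    - [0.0004, 0, 0.0004, 0, 0, 0]
    - [0.0008, 0, 0.0008, 0, 0, 0]
    - [0.0012, 0, 0.0012, 0, 0, 0]
    - [0.0016, 0, 0.0016, 0, 0, 0]
    - [0.002, 0, 0.002, 0, 0, 0]

```text
time: 14.2
tool_pos: [0.5594, 0.1415, 0.022]
ee_rot: [3.14, -0.785, 1.525]
wrist_force: [-0.4, -6.4, 0.4]
width: 0.0937
finger_force: 3.7
```

```bash
cat >> h.py <<'E'
def knob(s):
    g=s['img'][155:185,205:231].astype(float).sum(2); w=np.clip(300-g,0,None)
    r=w.sum(0); return np.round((r*np.arange(205,231)).sum()/r.sum(),2),round(r.sum())
E
python3 - <<'E'
from h import *
for n in('top.png','topb.png','topc.png','d.png'): print(n,knob(pickle.load(open('pics/'+n+'.pkl','rb'))))
print(knob(snap('top','e.png')),knob(snap('top')))
E
```

```text
top.png (np.float64(219.87), 5049)
topb.png (np.float64(219.81), 4855)
topc.png (np.float64(219.83), 4886)
d.png (np.float64(219.86), 4836)
(np.float64(219.85), 5013) (np.float64(219.86), 4875)
```

The force is rising, so contact is at TCP y≈0.141, and the knob centroid (219.85 px) still reads zero. I press on, with the knob as a second measure at about 3.6 mm/px.

Request:
carry_out:
  commands:
    - [0.0006, 0, 0.0006, 0, 0, 0]
    - [0.0012, 0, 0.0012, 0, 0, 0]
    - [0.0018, 0, 0.0018, 0, 0, 0]
    - [0.0024, 0, 0.0024, 0, 0, 0]
    - [0.003, 0, 0.003, 0, 0, 0]

```text
time: 14.8
tool_pos: [0.5599, 0.1442, 0.022]
ee_rot: [3.139, -0.782, 1.526]
wrist_force: [-1.9, -12.0, 1.8]
width: 0.0939
finger_force: 5.9
```

```bash
python3 - <<'E'
from h import *
s=snap('top');print(knob(s),knob(snap('top')),now()[0],now()[2]['wrist_force'])
W=cloud(s);print(np.nanmedian(W[165:178,216:223,2]), np.nanmax(W[165:178,216:223,2]))
E
```

```text
(np.float64(219.21), 4921) (np.float64(219.16), 4865) [0.55990241 0.14429517 0.02202653] [-1.67639718 -9.82923567  1.34021525]
0.002155164727575255 0.04455517170859436
```

Request:
carry_out:
  commands:
    - [0.0008, 0, 0.0008, 0, 0, 0]
    - [0.0016, 0, 0.0016, 0, 0, 0]
    - [0.0023, 0, 0.0023, 0, 0, 0]
    - [0.003, 0, 0.003, 0, 0, 0]
    - [0.0036, 0, 0.0036, 0, 0, 0]

```text
time: 15.4
tool_pos: [0.5601, 0.1492, 0.022]
ee_rot: [3.139, -0.782, 1.526]
wrist_force: [-2.9, -11.9, 1.5]
width: 0.0937
finger_force: 6.0
```

```bash
python3 - <<'E'
from h import *
print(knob(snap('top')),knob(snap('top')),now()[0],now()[2]['wrist_force'])
E
```

```text
(np.float64(217.83), 4838) (np.float64(217.77), 4749) [0.56012474 0.14935876 0.02201328] [ -1.84689763 -11.16293274   1.51502822]
```

Request:
carry_out:
  commands:
    - [0.0001, 0, 0.0001, 0, 0, 0]
    - [0.0002, 0, 0.0002, 0, 0, 0]
    - [0.0003, 0, 0.0003, 0, 0, 0]
    - [0.0004, 0, 0.0004, 0, 0, 0]
    - [0.0004, 0, 0.0004, 0, 0, 0]

```text
time: 16.0
tool_pos: [0.5601, 0.1498, 0.022]
ee_rot: [3.139, -0.782, 1.526]
wrist_force: [-2.8, -11.5, 2.1]
width: 0.0941
finger_force: 5.8
```

```bash
python3 - <<'E'
from h import *
print(knob(snap('top')),knob(snap('top')),now()[0],now()[2]['wrist_force'])
E
```

```text
(np.float64(217.72), 4768) (np.float64(217.7), 4670) [0.5601717  0.14981403 0.02202397] [ -2.06736768 -11.72499644   2.08344176]
```

Pressed 7.6–8.3 mm. Now I withdraw straight back along the lane.

Request:
carry_out:
  commands:
    - [-0.003, 0, -0.003, 0, 0, 0]
    - [-0.008, 0, -0.008, 0, 0, 0]
    - [-0.014, 0, -0.014, 0, 0, 0]
    - [-0.022, 0, -0.022, 0, 0, 0]
    - [-0.03, 0, -0.03, 0, 0, 0]

```text
time: 16.6
tool_pos: [0.5577, 0.1089, 0.0221]
ee_rot: [3.141, -0.786, 1.525]
wrist_force: [0.1, -0.3, -0.1]
width: 0.0942
finger_force: 0.0
```

Request:
carry_out:
  commands:
    - [-0.015, 0, -0.015, 0, 0, 0]
    - [-0.03, 0, -0.03, 0, 0, 0]
    - [-0.045, 0, -0.045, 0, 0, 0]
    - [-0.06, 0, -0.06, 0, 0, 0]
    - [-0.075, 0, -0.075, 0, 0, 0]

```text
time: 17.1
tool_pos: [0.5527, 0.0021, 0.0221]
ee_rot: [3.141, -0.786, 1.524]
wrist_force: [0.4, -0.6, -0.5]
width: 0.0937
finger_force: 0.0
```

Request:
carry_out:
  commands:
    - [0, 0, -0.02, 0, 0, 0]
    - [0, 0, -0.04, 0, 0, 0]
    - [0, 0, -0.06, 0, 0, 0]
    - [0, 0, -0.08, 0, 0, 0]
    - [0, 0, -0.1, 0, 0, 0]

```text
time: 17.6
tool_pos: [0.5493, -0.0683, 0.0933]
ee_rot: [3.141, -0.786, 1.524]
wrist_force: [0.0, -0.1, -0.5]
width: 0.094
finger_force: 0.0
```

```bash
python3 - <<'E'
from h import *
s=snap('top','f.png');b=snap('scene','g.png');w=snap('wrist','wf.png')
print(knob(s),now()[0],now()[2]['wrist_force'])
W=cloud(w);D=W-O;sx=D@X*1000;sy=D@U*1000
# near metal face/upper edge of the tin as seen by the wrist camera
m=(W[...,2]>.02)&(W[...,2]<.04)&(abs(sx)<70)&(sy>0)&(sy<60);k=np.polyfit(sx[m],sy[m],1) if m.sum()>20 else None
print(m.sum(),k,np.percentile(sy[m],[5,50,95]) if m.sum() else 0)
m2=(W[...,2]>.035)&(W[...,2]<.045)&(abs(sx)<95)&(sy>0)&(sy<60);print(sx[m2].min(),sx[m2].max())
cv2.imwrite('pics/cf.png',np.hstack([s['img'][60:320,100:500,::-1],cv2.resize(w['img'][:,:,::-1],(400,260))]))
E
```

```text
(np.float64(217.7), 4588) [ 0.55012707 -0.06851445  0.09340432] [ 0.4018654  -0.18822055  0.0286642 ]
1463 [2.15047852e-03 3.79474480e+01] [36.84131359 37.91882626 39.09441467]
-73.91702054050786 75.49094098012158
```

View pics/cf.png

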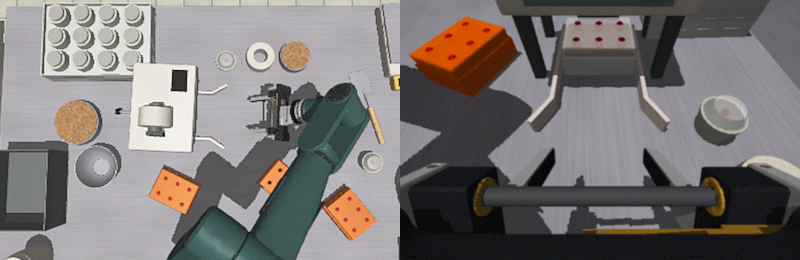

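The wrist view shows the tin at px (600,40) of the picture, flat and square in the lane. Its near face is 38 mm inside the bridge edge and it is skewed by only 0.002 rad. The bystanders haven't moved and the knob has held its position.

```bash
python3 -c "
from bench import *
print(close_job())"
```

```text
the job is handed in; nothing more can be done
None
```

The job is handed in: the tin sits flat and square between the guides with the feeler plate pressed in about 8 mm (7.6 mm by the knob, 8.3 mm by the arm's travel), the bystanders looked unmoved, and the arm is clear after 17.6 s of arm time; no verdict came back.

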